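# Clamp a stretcher frame at the green ratchet tooth

## Task

Lay the pale wooden stretcher frame flat in the blue clamp, long side along the fence and in the middle of it, and let go of it. Then turn the orange knob clockwise until the red pawl clicks in behind the green tooth, stopping at that click, so that the jaw holds the frame lightly against the fence, and let go of the knob. Close the jaw only with the knob, turn no further than the click needs since a harder squeeze marks the frame, and leave the other things on the bench where they are.

Things in the scene. Friction and masses are not known exactly. Their poses are not given: they have to be found in the camera images.
- stretcher: Pale wooden stretcher frame to be clamped, 120 (its x) x 90 (its y) x 16 mm, about 0.12 kg, lying flat. Bars 14 mm wide. A middle cross bar 14 mm wide, 62 mm long runs along its y through the centre: grip it there, fingers closing along x (a 39 x 62 mm open window on each side). Origin: centre of the underside. Both ends alike.
- clamp: Blue base plate fixed to the table, 160 (its x) x 330 mm (its y), flat top 12 mm above the table. Origin at table height. At its -y end an aluminium fence, 124 mm long along x, stands 26 mm over the plate; its clamping face lies at y = -135 mm and looks to +y, a red mark shows its middle (x = 0). The wheel's upright axis is at x = 0, y = +95 mm.
- bay (a point): On the plate's top (12 mm above the table), x = 0, y = -90 mm in the clamp's frame: where the centre of the stretcher's underside lies once clamped, its long side along the fence. Axes as the clamp's.
- jaw: Sliding aluminium jaw, 104 mm long along the clamp's x, 20 mm thick, 25 mm high over the plate. The wheel drives it towards the fence (clamp -y), 5 mm a tooth (14.3 mm per rad). Origin: on the plate's top, middle of the block's fence-side face.
- jaw_pad: Black rubber pad, 100 mm long, 8 mm thick, 20 mm high over the plate, on springs (2 N/mm) before the jaw. Origin: middle of its pressing face, on the plate's top. At the start it is 100 to 110 mm from the fence, so the 90 mm stretcher has 10 to 20 mm to spare. It meets the stretcher one tooth before the green one, presses with 10 N at the green tooth, 20 N at the next.
- ratchet (a joint): Angle of the steel ratchet wheel, rad, growing clockwise from above = tightening. 90 mm across, 18 saw teeth of 0.3491 rad, 5 mm deep, 15 to 25 mm above the table. Pawl sits behind tooth n at n x 0.3491; the green one is tooth 5, at 1.7453. Starts at tooth 0, 1 or 2. A spring (0.12 to 0.2 N m, more once clamping) turns it back to the last tooth caught, never past it.
- pawl (a joint): Angle of the sprung red pawl, rad: 0 = fully dropped behind a tooth, rising to about 0.09 as it rides up a tooth's back; it drops with a click as the tooth's tip passes it.
- pawl_tip (a point): The pawl's tip, at the clamp's +x side of the wheel, 25 mm above the table. Its pivot post is 16 mm to +x and 48 mm to +y of it (clamp frame) and 28 mm high.
- green_tooth (a point): Tip of the green-painted tooth on the wheel's rim, 42.5 mm from the wheel's axis, 25 mm above the table. When the pawl has caught it, the tooth's steep side lies against the pawl's tip.
- knob_grip (a point): Axis of the orange knob, 56 mm above the table, 11 mm below its top. Grip bar 46 mm long (x), 14 mm wide (y, fingers close so), 33 to 67 mm above the table. Clockwise tightens. Each time 0 to 0.4 rad free play, unknown, then a springy drive (2 N m/rad): at the green tooth the knob is 0.15 to 0.65 rad ahead of the wheel; it springs back when let go. Regrip at will; the pawl holds.
- dark_frame: bystander: dark-wood frame of the same outline (120 x 90 x 16 mm) with a solid blue panel in it and no cross bar; origin: centre of its underside
- bobbin_a: bystander: empty pale wooden bobbin, 36 mm across, 50 mm tall; origin: centre of its underside
- bobbin_b: bystander: empty red bobbin, 36 mm across, 50 mm tall; origin: centre of its underside
- pin_tin: bystander: low round tin with a bright lid, 64 mm across, 35 mm tall; origin: centre of its underside
- mug: bystander: blue mug, 76 mm across, 90 mm tall; origin: centre of its underside
- paperweight: bystander: dark round steel paperweight, 60 mm across, 30 mm tall; origin: centre of its underside
Not all that is in view belongs to the job. Of the things like the stretcher, leave any that is pink, purple or yellow; of the rest the larger one is meant.

How it is judged (in metres and radians):
On the way:
1. the stretcher lies flat on the clamp's plate between fence and jaw, along the fence (within 0.2 rad) and within 15 mm of its middle, let go, before the pad presses it (x of stretcher in the frame of bay between -0.015 and 0.015 m and angle between stretcher's own z axis and vertical below 0.06 rad and angle between the x axis of stretcher and the x axis of clamp, either way round below 0.2 rad and z of stretcher in the frame of bay between -0.004 and 0.004 m and y of stretcher in the frame of bay between -0.004 and 0.03 m and contact force between the fingers and stretcher below 0.1 N and contact force between jaw_pad and stretcher below 1 N and value of joint ratchet below 1.22173 rad), for 0.2 s.
At the end, for the whole second after the job is handed in: The stretcher lies flat in the clamp against the fence (4 mm, 0.05 rad), within 15 mm of its middle, at rest, pressed by the pad with over 5 N; the wheel rests within 0.08 rad of the green tooth (1.745) with the pawl dropped behind it (under 0.03 rad) (x of stretcher in the frame of bay between -0.015 and 0.015 m and angle between stretcher's own z axis and vertical below 0.06 rad and angle between the x axis of stretcher and the x axis of clamp, either way round below 0.2 rad and z of stretcher in the frame of bay between -0.004 and 0.004 m and y of stretcher in the frame of bay between -0.004 and 0.004 m and angle between the x axis of stretcher and the x axis of clamp, either way round below 0.05 rad and value of joint ratchet between 1.66533 and 1.82533 rad and value of joint pawl below 0.03 rad and contact force between jaw_pad and stretcher above 5 N and linear speed of stretcher below 0.01 m/s); the robot touches nothing.
It fails at once if the stretcher is squeezed too hard (pad force over 15 N) (contact force between jaw_pad and stretcher above 15 N).
It fails at once if the wheel is overrun to the tooth past the green one (value of joint ratchet above 2.0644 rad).
It fails at once if the jaw is pushed by the robot instead of the knob (over 8 N) (contact force between any of the fingers, the arm and jaw above 8 N).
It fails at once if a bystander is moved more than 30 mm (distance of any of dark_frame, bobbin_a, bobbin_b, pin_tin, mug, paperweight from where it was at the start of the episode above 0.03 m).
It also fails if it takes over 72 s, if anything falls off the work surface, if the arm or the gripper's body presses on something with over 40 N, if the wrist force passes 120 N, or if a joint passes its speed limit or range.

## Robot

A 6-joint arm with a two-finger parallel gripper is mounted at the origin on the work surface. World frame = base frame: x ahead of the robot, y to its left, z up, the work surface at z = 0. Lengths are in mm, angles in rad, forces in N, time in s.
With the tool pointing down it reaches from about 300 to 1000 mm from the base axis. Payload 5.1 kg.
Tool frame: the origin (TCP) lies midway between the tips of the shut fingers; the grasp point (between the pads) lies 19 mm behind it; z points along the fingers, y is the line along which they close (so a half turn about z gives the same grasp; the last joint's range is limited). The gripper opens to 95 mm and grips with 3 to 60 N. Pads are 20 mm wide; open, the fingers measure 119 mm over their backs; the gripper's body (75 mm by 180 mm) begins 59 mm behind the grasp point.
Start: joints at [1.205, 0.124, 1.65, -0, 1.367, -0.083], TCP at [181.401, 624.162, 214.656] pointing down, gripper open.
Joint ranges: [-2.61, 2.61], [-1.02, 2.33], [0.03, 2.71], [-1.35, 4.49], [0.32, 2.68], [-2.91, 2.91]. Speed limits (rad/s): [2.57, 2.57, 3.14, 3.14, 3.14, 3.14].

## Interface

Orientations are given as [roll, pitch, yaw] about the fixed x, y, z axes, in that order (R = Rz(yaw) Ry(pitch) Rx(roll)).
In Python, from plant import * gives the robot as it stands.
- The arm moves only by the tool apply_moves, never from a script. Its argument "deltas" is a list that holds one entry, the list of rows, each a list of 5 numbers: the shift along the tool's x, y, z in mm, then the turn about the tool's z in degrees, then the finger opening in mm, from 0 to 95.1. A call has 1 to 12 rows; each row shifts and turns the commanded pose from where the row before left it, along the tool's axes as they then stand; what a row does not reach is not made up. A row lasts 1/8 s, in which the tool goes at most 62.5 mm and 10.7 degrees, less where a joint would pass 70% of its speed; a pose out of reach is approached as far as the arm can. A call with a gripper value outside its range is refused whole. The fingers move at their own pace and stop on an object; "squeeze" is the grip in N (left out, the last holds). Time passes only in rows, so rows that do not move let the fingers close. It gives the time, the measured TCP pose, the force, the opening and the grip force at its end, in the units of the state.
- observe(): the state, without advancing time (a new reading comes with each control period).
- get_image(name): name is "scene" or "top" or "wrist"; returns the picture (420x560x3 uint8, red, green, blue); there is no depth.
- camera_model(name): a dict with "fx", "fy", "cx", "cy" (pixels), "R" (3x3) and "t" (3): a world point X has camera coordinates R X + t. Camera axes: x right, y down, z forward; pixel columns grow to the right and rows downward; lengths in mm; the calibration is good to about 2 mm. A picture is of the moment at which its call begins: read the wrist's pose just before it. camera_model takes no time and is no camera call; for the wrist camera it gives the pose at the moment of the call.
- finish_job(): hands the job in; it is judged then, once.
The state is a dict: "time": time; "qpos": joint angles; "dq": joint speeds; "joint_efforts": joint torques, N m; "tool_pos": TCP position; "orientation": TCP orientation; "wrist_force": force on the tool from outside, world axes, zero at the start; "moment": the same for the moment, N m; "gripper_width": opening from 0.0 (shut) to 1.0 (fully open); "grasp_force": force on a finger pad.
Only numpy, scipy, OpenCV 4.12 (cv2) and the standard library are available. Lean on these libraries where they do the work, as an engineer would, in place of code of your own. Each camera call takes 0.05 s, during which the arm holds its last target. There are 200 camera calls.

## Working session

There is one attempt and no reset: what is moved stays moved. The work goes in short steps, Python scripts to look and compute and a tool call to move; the robot and the scene stay as the last step left them, time stands still between calls to the robot, and variables do not carry over. Pictures are saved under pics/ and viewed, at most 10 in all, crops included, and the job is handed in when it is done.

Besides the shell and the picture viewer there is one more tool, called as name([rows], argument=value, ...), one row to a line, values as JSON. apply_moves: Moves the arm, as the interface text tells. Its arguments: {"type":"object","properties":{"deltas":{"type":"array","items":{"type":"array","items":{"type":"array","items":{"type":"number"}}}},"squeeze":{"type":"number"}},"required":["deltas"]}

```bash
mkdir -p pics; ls; cat > h.py <<'E'
from plant import *
import numpy as np, cv2
def snap(n,f,crop=None,k=1):
    im=get_image(n); np.save('pics/'+f+'.npy',im)
    if crop: x0,y0,x1,y1=crop; im=im[y0:y1,x0:x1]
    im=cv2.resize(im,None,fx=k,fy=k,interpolation=cv2.INTER_CUBIC)
    cv2.imwrite('pics/'+f+'.png',im[:,:,::-1])
def px2w(c,u,v,z):
    R=np.array(c['R']);t=np.array(c['t'])
    d=R.T@np.array([(u-c['cx'])/c['fx'],(v-c['cy'])/c['fy'],1.]);o=-R.T@t
    return o+d*(z-o[2])/d[2]
def w2px(c,X):
    p=np.array(c['R'])@np.array(X,float)+np.array(c['t'])
    return np.array([c['fx']*p[0]/p[2]+c['cx'],c['fy']*p[1]/p[2]+c['cy']])
E
python3 - <<'E'
from h import *
snap('top','top0',None,1.4); snap('scene','scene0',None,1.4)
print(observe()); 
for n in('top','scene'):
    c=camera_model(n);print(n,-np.array(c['R']).T@np.array(c['t']),c['fx'],np.round(c['R'],2).tolist())
E
```

```text
pics
{'time': 0.1, 'qpos': array([ 1.20539323e+00,  1.24426687e-01,  1.65156081e+00, -1.33948189e-05,
        1.36747693e+00, -8.25898016e-02]), 'dq': array([-0.0009138 , -0.00132144, -0.00233835,  0.00024211,  0.00223268,
        0.00038704]), 'joint_efforts': array([ 3.78859950e-04, -4.18879259e+01, -3.61095643e+01,  7.75813870e-02,
        4.61543282e-02, -9.53842027e-05]), 'tool_pos': array([181.20276424, 623.62102845, 213.50469078]), 'orientation': array([-3.13972619e+00, -1.41343857e-04,  2.85878194e+00]), 'wrist_force': array([-0.43904525, -0.19289213, -1.03807279]), 'moment': array([-0.02403588, -0.00041369, -0.03804471]), 'grasp_force': 0.0, 'gripper_width': 1.0007733022309702}
top [ 376.34377776  -63.18743288 1015.71102745] 389.6512015956177 [[0.02, -1.0, 0.0], [-1.0, -0.02, -0.09], [0.09, 0.0, -1.0]]
scene [1436.95480976  155.87940428  984.10235321] 531.8930361694177 [[-0.22, 0.97, -0.0], [0.66, 0.15, -0.73], [-0.71, -0.17, -0.68]]
```

View pics/top0.png

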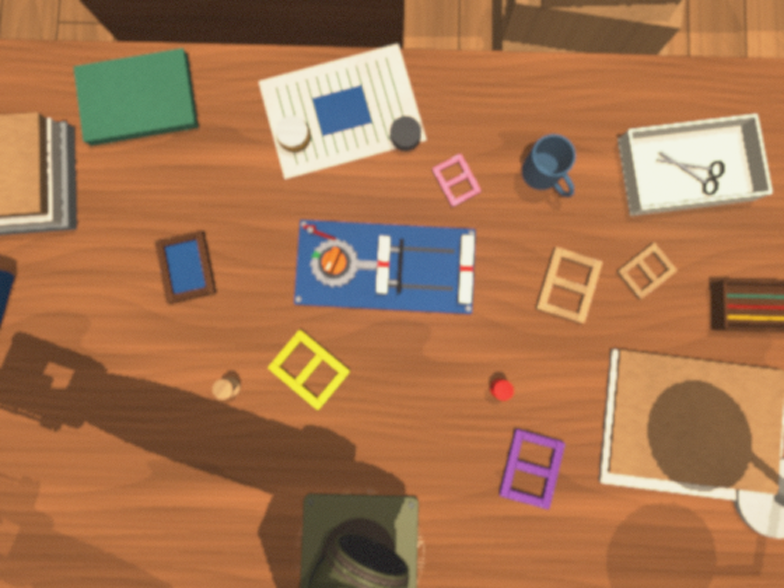

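View pics/scene0.png

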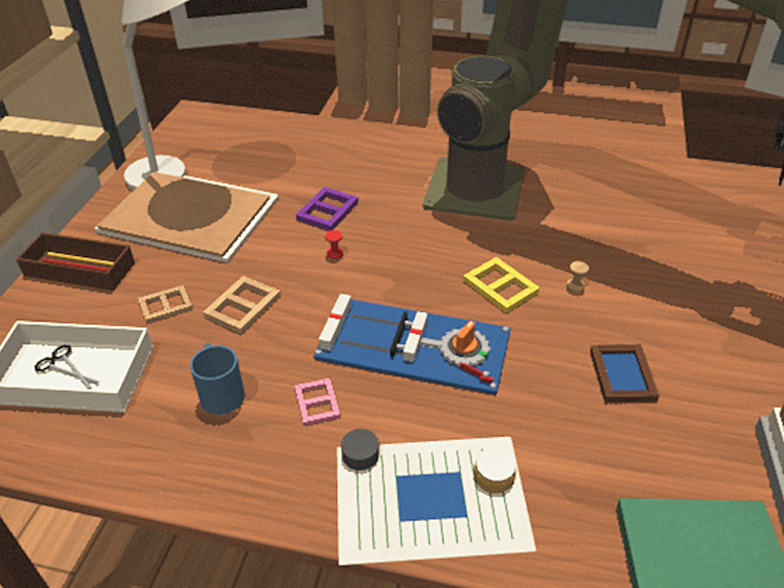

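Candidates in the top view: large pale frame (571,285), small pale (648,270), yellow (309,369), purple (532,468), pink (457,180), dark frame with panel (185,266). I choose the large pale one at (571,285) and check it in a close crop.

```bash
python3 - <<'E'
from h import *
im=np.load('pics/top0.npy')
a=cv2.resize(im[150:230,205:345],None,fx=4,fy=4,interpolation=cv2.INTER_CUBIC)
b=cv2.resize(im[165:235,372:512],None,fx=4,fy=4,interpolation=cv2.INTER_CUBIC)
cv2.imwrite('pics/c1.png',np.vstack([a,b])[:,:,::-1])
E
```

```text
(no output)
```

View pics/c1.png

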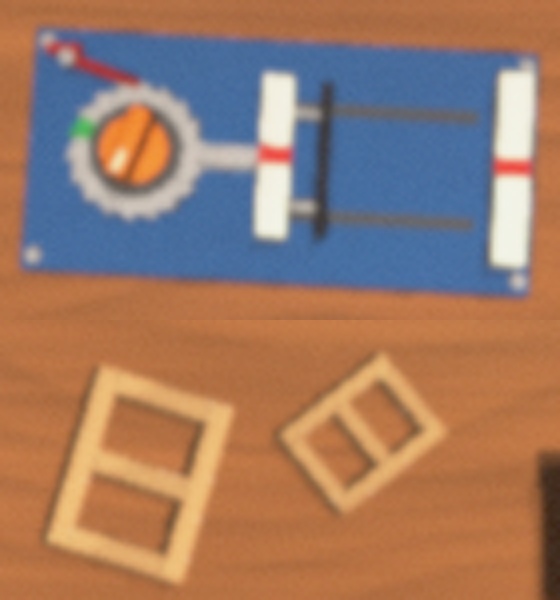

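The large pale frame is confirmed, with corners at crop pixels (103,46),(234,88),(182,264),(47,222). The plate corners are at (38,30),(538,55),(527,296),(22,268).

```bash
python3 - <<'E'
from h import *
c=camera_model('top')
def P(pts,o,z): return np.array([px2w(c,o[0]+(u+.5)/4-.5,o[1]+(v+.5)/4-.5,z)[:2] for u,v in pts])
cl=P([(38,30),(538,55),(527,296),(22,268)],(205,150),12)
# clamp frame: TL(+80,+165) TR(+80,-165) BR(-80,-165) BL(-80,165)
st=P([(103,46),(234,88),(182,264),(47,222)],(372,165),16)
def fit(L,W):
    L=np.array(L,float);a=L-L.mean(0);b=W-W.mean(0)
    th=np.arctan2((a[:,0]*b[:,1]-a[:,1]*b[:,0]).sum(),(a*b).sum())
    R=np.array([[np.cos(th),-np.sin(th)],[np.sin(th),np.cos(th)]])
    t=W.mean(0)-R@L.mean(0);print(t,th,np.round(L@R.T+t-W,1).tolist());return R,t
Rc,tc=fit([(80,165),(80,-165),(-80,-165),(-80,165)],cl)
print('bay',Rc@[0,-90]+tc,'axis',Rc@[0,95]+tc,'fence mark',Rc@[0,-141]+tc)
# stretcher: TL-TR is short(90) ; TL->BL long(120): x
fit([(60,45),(60,-45),(-60,-45),(-60,45)],st)
print(P([(513,168)],(205,150),38), P([(135,150)],(205,150),25))
print(observe()['orientation'])
E
```

```text
[517.97275769 -33.16702431] -0.02824890571256461 [[1.9, 1.2], [1.0, -1.3], [-1.1, -1.9], [-1.8, 1.9]]
bay [ 515.4306943  -123.13111667] axis [520.65604682  61.79507318] fence mark [ 513.99019171 -174.11076901]
[ 491.35653704 -375.0894117 ] -0.2926314326363047 [[0.2, 1.0], [-0.4, -0.4], [-0.5, -0.1], [0.7, -0.5]]
[[ 513.76106659 -180.66943512]] [[521.17939104  60.37325789]]
[-3.13972619e+00 -1.41343857e-04  2.85878194e+00]
```

apply_moves([
  [[0,0,0,10.1,95],[0,0,0,10.1,95],[0,0,0,10.1,95],[0,0,0,10.1,95],[0,0,0,10.1,95],[0,0,0,10.1,95],[0,0,0,10.1,95],[0,0,0,10.1,95],[0,0,0,9.8,95],[-51,34.4,0,0,95],[-51,34.4,0,0,95],[-51,34.4,0,0,95]],
])

```text
time: 1.6
tool_pos: [236.0, 445.9, 213.9]
orientation: [3.142, 0.001, 1.278]
wrist_force: [0.6, 0.1, -0.6]
gripper_width: 1.0
grasp_force: 0.0
```

apply_moves([
  [[-51,34.4,0,0,95],[-51,34.4,0,0,95],[-51,34.4,0,0,95],[-51,34.4,0,0,95],[-51,34.4,0,0,95],[-51,34.4,0,0,95],[-51,34.4,0,0,95],[-51,34.4,0,0,95],[-51,34.4,0,0,95],[-51,34.4,0,0,95],[-51,34.4,0,0,95],[-51,34.4,0,0,95]],
])

```text
time: 3.1
tool_pos: [454.2, -259.4, 214.2]
orientation: [-3.141, -0.0, 1.277]
wrist_force: [1.3, 0.2, 0.7]
gripper_width: 1.0
grasp_force: 0.0
```

apply_moves([
  [[-50,34.5,5,0,42],[-50,34.5,5,0,42],[0,0,42,0,42],[0,0,42,0,42],[0,0,0,0,42]],
])

```text
time: 3.72
tool_pos: [488.7, -370.8, 115.6]
orientation: [-3.133, -0.004, 1.277]
wrist_force: [0.6, 1.0, -0.2]
gripper_width: 0.529
grasp_force: 0.0
```

```bash
python3 - <<'E'
from h import *
o=observe();c=camera_model('wrist');snap('wrist','w1')
print(o['tool_pos'],o['orientation'],o['gripper_width'])
import json;json.dump({k:np.array(v).tolist() for k,v in c.items()},open('pics/w1.json','w'))
print(-np.array(c['R']).T@np.array(c['t']),np.round(c['R'],2).tolist(),c['fx'])
E
```

```text
[ 488.67005113 -370.84399219  115.57838719] [-3.13269957 -0.00417387  1.27723452] 0.5291703609087048
[ 510.1831818  -302.12590585  287.37298671] [[0.96, -0.29, -0.01], [-0.28, -0.93, 0.25], [-0.08, -0.24, -0.97]] 373.8876953378725
```

View pics/w1.png

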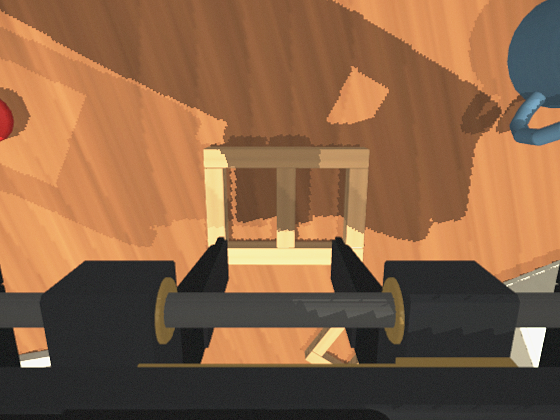

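The wrist view shows the frame below, with corners about (205,149),(369,150),(364,264),(211,264) and the cross bar at (286,205) between the fingers.

```bash
python3 - <<'E'
from h import *
import json
c=json.load(open('pics/w1.json'))
W=np.array([px2w(c,u,v,16)[:2] for u,v in [(205,150.5),(369,151),(364,264),(211,264)]])
print(W.round(1).tolist(),W.mean(0),[np.linalg.norm(W[i]-W[(i+1)%4]) for i in range(4)])
d=W[1]-W[0]+W[2]-W[3];th=np.arctan2(d[1],d[0]);print(th)
e=px2w(c,286,205,16)[:2];print(e)
t=observe()['tool_pos'][:2];yaw=1.277
for q in (W.mean(0),e,[491.4,-375.1]):
    D=np.array(q)-t;print(D@[np.cos(yaw),np.sin(yaw)],D@[np.sin(yaw),-np.cos(yaw)])
print(observe()['tool_pos'],observe()['orientation'],np.round(W-0,1).shape)
E
```

```text
[[447.8, -314.5], [561.1, -349.0], [537.1, -433.4], [422.4, -399.3]] [ 492.07698993 -374.03793395] [np.float64(118.45033796341987), np.float64(87.81459185465417), np.float64(119.63878545340756), np.float64(88.51903502066014)]
-0.2923077248453088
[ 492.30163415 -370.35465526]
-1.3767530140305577 2.2909952978821675
2.2137566148948893 1.4393806502228899
-2.5893591620462546 1.9505749755788553
[ 490.28285167 -372.05672821  118.83658593] [-3.13764887e+00 -1.89738575e-03  1.27745831e+00] (4, 2)
```

apply_moves([
  [[-2,2,30,0,42],[0,0,40,0,42],[0,0,30,0,42],[0,0,14,0,42],[0,0,0,0,42],[0,0,0,0,5],[0,0,0,0,5],[0,0,0,0,5],[0,0,0,0,5]],
], squeeze=15)

```text
time: 4.9
tool_pos: [492.7, -375.7, 7.4]
orientation: [3.142, 0.0, 1.278]
wrist_force: [-0.9, 1.2, 4.9]
gripper_width: 0.148
grasp_force: 15.0
```

apply_moves([
  [[0,0,-25,0,5],[0,0,-60,0,5],[0,0,-60,0,5],[0,0,0,-7.5,5],[0,0,0,-7.6,5],[54,5,0,0,5],[54,5,0,0,5],[52,6,0,0,5],[0,0,0,0,5],[0,0,0,0,5]],
])

```text
time: 6.15
tool_pos: [513.3, -216.2, 151.4]
orientation: [-3.141, 0.0, 1.542]
wrist_force: [-0.7, -0.5, -1.9]
gripper_width: 0.147
grasp_force: 15.0
```

```bash
python3 - <<'E'
from h import *
import json
o=observe();c=camera_model('wrist');snap('wrist','w2',None,1.42)
json.dump({k:np.array(v).tolist() for k,v in c.items()},open('pics/w2.json','w'))
print(o['tool_pos'],o['orientation'],o['gripper_width'])
E
```

```text
[ 513.3458261  -216.23852581  151.4114887 ] [-3.14137315e+00  3.78860764e-04  1.54151702e+00] 0.14723469166435707
```

View pics/w2.png

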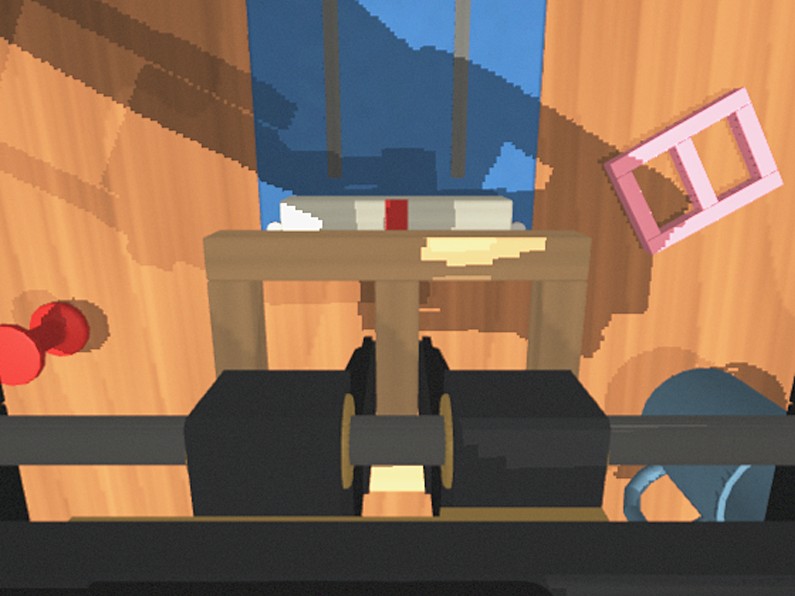

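The wrist view shows the fence ahead, its base line at row 196, ends at columns 280 and 512, and the red mark at (396,215). The held frame's near bar spans (204..590) at row 232, with the cross bar at column 397.

```bash
python3 - <<'E'
from h import *
import json
c=json.load(open('pics/w2.json'));k=1.42
def p(u,v,z): return px2w(c,(u+.5)/k-.5,(v+.5)/k-.5,z)[:2].round(1)
print('fence base L,R',p(282,196,12),p(512,195,12),'mark base',p(396.5,199,12),'mark top z38',p(396.5,215,38))
print('plate L',p(247,0,12),p(260,190,12),'R',p(546,0,12),p(536,185,12))
zt=151.4-7.4+16
print('frame outer edge corners z top/bottom',p(206,238,zt),p(589,238,zt),p(204,231,zt-16),p(591,231,zt-16),'bar',p(397.5,290,zt))
for s in(0,16):
  print('pred front corners',[ (w2px(c,[513.3+a*.9996+46*.028,-216.2-a*.028+45,zt-s])+.5)*k-.5 for a in(-60,60)])
E
```

```text
fence base L,R [ 447.7 -166.6] [ 580.6 -169.9] mark base [ 513.8 -170.3] mark top z38 [ 513.7 -176.5]
plate L [437.9 -64.1] [ 435.3 -162.9] R [595.8 -68.7] [ 594.2 -164.6]
frame outer edge corners z top/bottom [ 455.1 -167.6] [ 573.4 -171.1] [ 448.8 -167.6] [ 579.7 -171.4] bar [ 513.8 -186. ]
pred front corners [array([205.20255749, 244.0670699 ]), array([592.31632063, 243.70727904])]
pred front corners [array([221.65771805, 236.05323326]), array([575.53142453, 235.72127685])]
```

apply_moves([
  [[49,0,0,0,5],[48,-1,0,0,5],[0,0,50,0,5],[0,0,40,0,5],[0,0,25,0,5],[0,0,10,0,5],[0,0,4,0,5],[0,0,2,0,5],[0,0,0,0,5]],
])

```text
time: 7.32
tool_pos: [516.1, -119.5, 21.7]
orientation: [3.14, 0.001, 1.541]
wrist_force: [0.7, -0.7, -1.1]
gripper_width: 0.142
grasp_force: 15.0
```

apply_moves([
  [[0,0,1.5,0,5],[0,0,1.0,0,5],[0,0,0,0,5],[0,0,0,0,40],[0,0,0,0,40],[0,0,0,0,40],[0,0,-40,0,40],[0,0,-60,0,40],[0,0,-50,0,40],[60,0,0,0,50],[40,4,0,0,50],[0,0,0,0,50]],
])

```text
time: 8.82
tool_pos: [522.3, -17.3, 168.1]
orientation: [3.141, -0.0, 1.545]
wrist_force: [0.3, -0.3, -0.1]
gripper_width: 0.525
grasp_force: 0.0
```

```bash
python3 - <<'E'
from h import *
import json
o=observe();c=camera_model('wrist');snap('wrist','w3',None,1.42)
json.dump({k:np.array(v).tolist() for k,v in c.items()},open('pics/w3.json','w'))
print(o['tool_pos'],o['orientation'],o['gripper_width'])
E
```

```text
[522.27233603 -17.25809462 168.12789233] [ 3.14148859e+00 -1.93782339e-04  1.54475868e+00] 0.5246807641985016
```

View pics/w3.png

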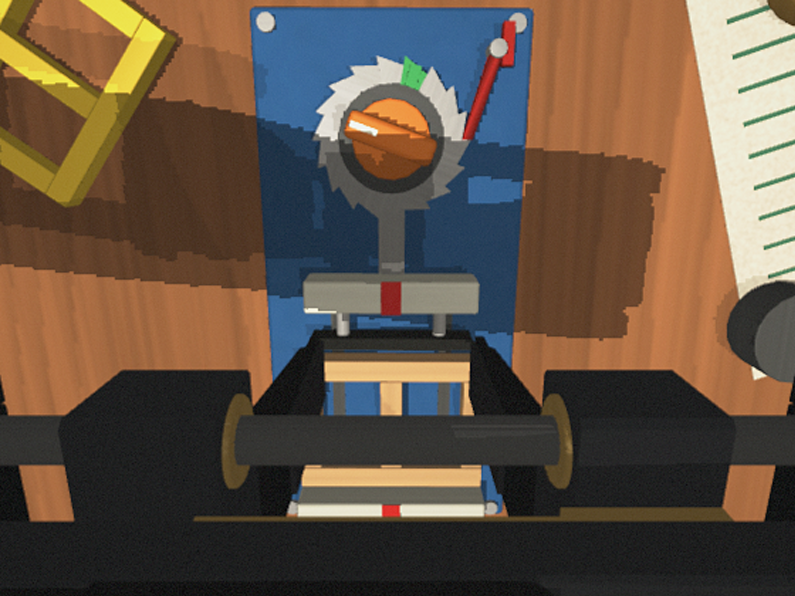

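The frame lies flat in the bay between fence and pad. The knob's bar runs (347,118)–(436,157), the green tooth is near (405,57)–(425,70), and the pawl tip is at (467,138).

```bash
python3 - <<'E'
from h import *
import json
c=json.load(open('pics/w3.json'));k=1.42
def p(u,v,z): return px2w(c,(u+.5)/k-.5,(v+.5)/k-.5,z)[:2]
im=np.load('pics/w3.npy')
cv2.imwrite('pics/c3.png',cv2.resize(im[30:160,205:375],None,fx=4.5,fy=4.5,interpolation=cv2.INTER_CUBIC)[:,:,::-1])
a=[515.43-.028*-185*0,0]
ax=np.array([520.4,62.0])
print('disc centre z33',p(394,137,33))
for n,q,z in(('g1',(405,57),25),('g2',(426,70),25),('tip',(467,138),25)):
    w=p(*q,z);print(n,w,np.linalg.norm(w-ax),np.degrees(np.arctan2(*(w-ax)[::-1])))
print('bar ends',p(348,122,67),p(436,152,67))
print('plate corners',p(251,9,12),p(533,11,12))
E
```

```text
disc centre z33 [522.19658867  63.16213897]
g1 [529.33971078 105.32276848] 44.235513990769505 78.34059078056791
g2 [540.77962251  98.38522944] 41.70388393798513 60.74650585225069
tip [563.6942164   61.73975587] 43.29499856304993 -0.34440422131853565
bar ends [500.01103893  69.95408598] [542.99114235  54.63701843]
plate corners [444.03266773 134.43896902] [601.72588132 129.35408075]
```

View pics/c3.png

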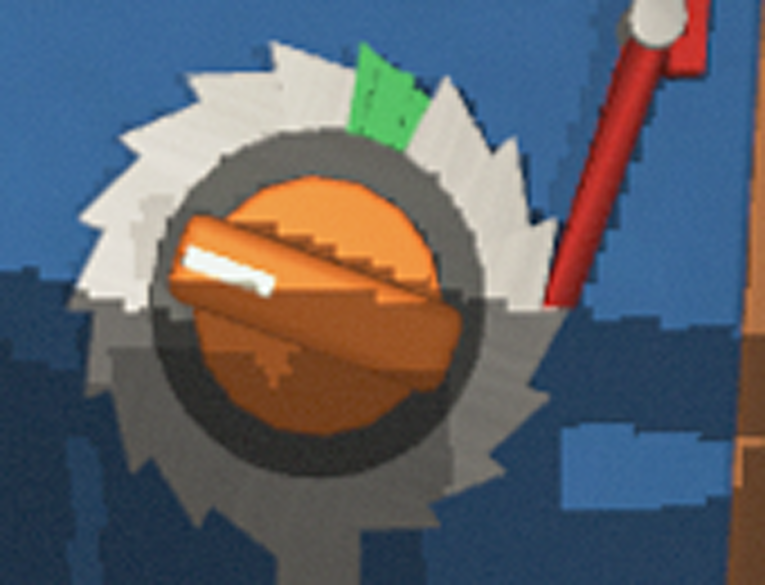

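Green is 4 teeth from the pawl, so the wheel is at tooth 1 and needs 80° more. The knob bar is at about −19.6° with its axis near (521,62).

apply_moves([
  [[40,-1.5,0,0,50],[39.6,-1.5,0,0,50],[0,0,0,-10.3,50],[0,0,0,-10.3,50],[0,0,0,-10.3,50],[0,0,0,-10.3,50],[0,0,0,-10.3,50],[0,0,0,-10.2,50],[0,0,0,-10.2,50],[0,0,30,0,50],[0,0,0,0,50],[0,0,0,0,50]],
])

```text
time: 10.38
tool_pos: [521.9, 59.8, 138.6]
orientation: [-3.141, 0.0, 2.795]
wrist_force: [-0.8, 0.8, 0.6]
gripper_width: 0.526
grasp_force: 0.0
```

```bash
python3 - <<'E'
from h import *
o=observe();print(o['tool_pos'],o['orientation'],o['wrist_force'],o['moment'])
c=camera_model('wrist');im=get_image('wrist')
yaw=o['orientation'][2]
# orange mask centroid of knob as check
h=cv2.cvtColor(im,cv2.COLOR_RGB2HSV);m=cv2.inRange(h,(6,200,110),(16,255,255))
n,l,s,ce=cv2.connectedComponentsWithStats(m)
for i in range(1,n):
    if s[i,4]>150: print(s[i],ce[i],px2w(c,*ce[i],56))
for u in(35,45):
  for a in(0,): print(w2px(c,[521.3,62.3,u]))
E
```

```text
[521.93806394  59.75116308 138.58418351] [-3.14142970e+00  1.45682779e-04  2.79503390e+00] [-0.78505163  0.77635032  0.64045792] [-0.04994274 -0.02977303 -0.01625675]
[281.57804882 203.6876295 ]
[281.66602034 207.1253229 ]
```

apply_moves([
  [[1,1.5,40,0,50],[0,0,40,0,50],[0,0,19,0,50],[0,0,0,0,50],[0,0,0,0,50]],
])

```text
time: 11.05
tool_pos: [522.8, 62.2, 41.0]
orientation: [3.141, 0.003, 2.796]
wrist_force: [-0.0, -0.6, -0.1]
gripper_width: 0.522
grasp_force: 0.0
```

apply_moves([
  [[0,0,0,0,5],[0,0,0,0,5],[0,0,0,0,5],[0,0,0,0,5],[0,0,0,0,5]],
], squeeze=40)

```text
time: 11.68
tool_pos: [521.2, 61.4, 39.3]
orientation: [-3.14, 0.0, 2.796]
wrist_force: [-1.0, -4.3, 3.6]
gripper_width: 0.144
grasp_force: 40.0
```

```bash
python3 - <<'E'
from h import *
o=observe();print(o['tool_pos'],o['orientation'],o['wrist_force'],o['moment'],o['gripper_width'])
a=get_image('wrist');b=get_image('scene')
cv2.imwrite('pics/g1.png',np.hstack([cv2.resize(a,(400,300)),cv2.resize(b[200:305,235:375],(400,300),interpolation=cv2.INTER_CUBIC)])[:,:,::-1])
E
```

```text
[521.16637166  61.43784625  39.33369141] [-3.13997003e+00  1.61125978e-04  2.79624447e+00] [-0.95853003 -4.33987869  3.5785039 ] [-0.73190719  0.30917207 -0.04145407] 0.14364906678707257
```

View pics/g1.png

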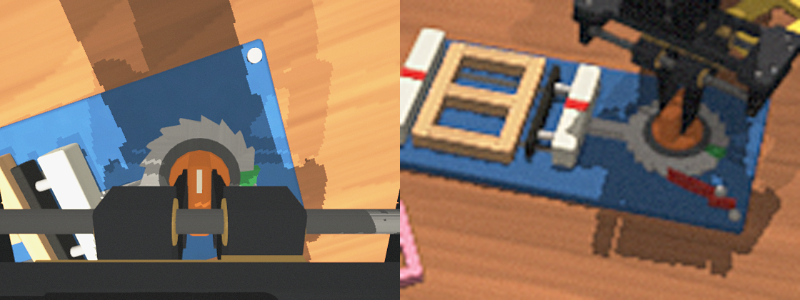

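apply_moves([
  [[0,0,0,10,5],[0,0,0,10,5],[0,0,0,10,5],[0,0,0,10,5],[0,0,0,10,5],[0,0,0,10,5],[0,0,0,10,5],[0,0,0,5,5],[0,0,0,0,5],[0,0,0,0,5]],
])

```text
time: 13.02
tool_pos: [521.3, 61.4, 39.3]
orientation: [-3.142, 0.002, 1.489]
wrist_force: [-0.8, -5.6, 2.9]
gripper_width: 0.145
grasp_force: 40.0
```

```bash
cat > m.py <<'E'
from h import *
import sys
def green(im,c,lab):
    h=cv2.cvtColor(im,cv2.COLOR_RGB2HSV);m=cv2.inRange(h,(50,110,40),(80,255,255))
    n,l,s,ce=cv2.connectedComponentsWithStats(m)
    for i in range(1,n):
        if s[i,4]<4: continue
        w=px2w(c,*ce[i],25)[:2]-[521.3,62.3]
        if np.hypot(*w)<60: print(lab,'green area',s[i,4],w.round(1),'ang',np.degrees(np.arctan2(w[1],w[0])).round(1))
o=observe();c=camera_model('wrist');a=get_image('wrist');b=get_image('scene')
cs=camera_model('scene')
print(o['time'],'yaw',np.degrees(o['orientation'][2]).round(1),o['tool_pos'].round(1),o['wrist_force'].round(1),o['moment'].round(2))
green(a,c,'wrist');green(b,cs,'scene')
if len(sys.argv)>1:
    np.save('pics/sc.npy',b);cv2.imwrite('pics/%s.png'%sys.argv[1],np.hstack([cv2.resize(a,(400,300)),cv2.resize(b[200:305,235:375],(400,300),interpolation=cv2.INTER_CUBIC)])[:,:,::-1])
E
python3 m.py g2
```

```text
13.025 yaw 85.3 [521.3  61.4  39.3] [-0.8 -5.6  2.9] [-1.12  0.36  0.24]
wrist green area 592 [30.7 18.4] ang 30.9
scene green area 26 [35.  19.7] ang 29.4
```

View pics/g2.png

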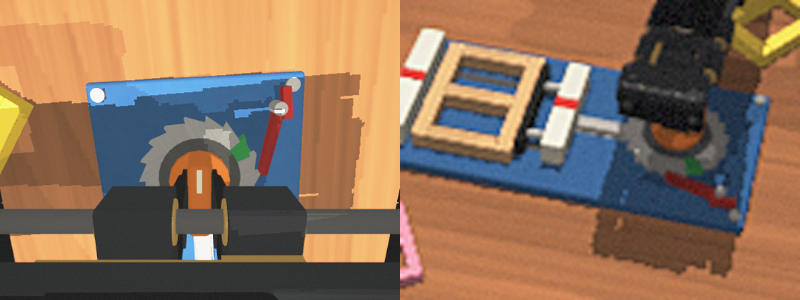

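The wheel is following: the green tooth has moved to about 30° and the pawl is clear in the wrist view.

```bash
python3 - <<'E'
from h import *
import json
c=json.load(open('pics/w3.json'));im=np.load('pics/w3.npy')
h=cv2.cvtColor(im,cv2.COLOR_RGB2HSV);m=cv2.inRange(h,(50,110,40),(80,255,255))
n,l,s,ce=cv2.connectedComponentsWithStats(m)
for i in range(1,n):
    if s[i,4]>20:
        w=px2w(c,*ce[i],25)[:2]-[521.3,62.3];print(s[i,4],w,np.degrees(np.arctan2(w[1],w[0])))
E
```

```text
254 [11.71412915 34.18898735] 71.08706716628869
```

apply_moves([
  [[0,0,0,8,5],[0,0,0,7,5],[0,0,0,0,5],[0,0,0,0,5]],
])

```text
time: 13.62
tool_pos: [521.2, 61.4, 39.3]
orientation: [3.141, 0.002, 1.227]
wrist_force: [-1.4, -5.6, 2.6]
gripper_width: 0.147
grasp_force: 40.0
```

```bash
python3 m.py
```

```text
13.625 yaw 70.3 [521.2  61.4  39.3] [-1.4 -5.6  2.6] [-1.13  0.39  0.26]
wrist green area 590 [34.4  9.9] ang 16.0
scene green area 25 [37.3 10.4] ang 15.6
```

apply_moves([
  [[0,0,0,8,5],[0,0,0,8,5],[0,0,0,4,5],[0,0,0,0,5],[0,0,0,0,5]],
])

```text
time: 14.35
tool_pos: [521.2, 61.3, 39.3]
orientation: [3.141, 0.002, 0.878]
wrist_force: [-2.4, -5.5, 3.2]
gripper_width: 0.144
grasp_force: 40.0
```

```bash
python3 m.py
```

```text
14.35 yaw 50.3 [521.2  61.3  39.3] [-2.4 -5.5  3.2] [-1.09  0.36  0.29]
wrist green area 579 [35.8 -0.8] ang -1.3
scene green area 17 [37.2 -1.7] ang -2.6
```

```bash
cat >> m.py <<'E'
def pawl(im,c,lab):
    h=cv2.cvtColor(im,cv2.COLOR_RGB2HSV);m=cv2.inRange(h,(0,150,50),(5,255,255))|cv2.inRange(h,(174,150,50),(180,255,255))
    v,u=np.nonzero(m);P=np.array([px2w(c,a,b,25)[:2] for a,b in zip(u,v)])-[521.3,62.3]
    P=P[(P[:,0]>25)&(P[:,0]<75)&(P[:,1]>-12)&(P[:,1]<38)]
    s,i=np.polyfit(P[:,1],P[:,0],1);print(lab,'pawl x at y=2:',round(s*2+i,1),'y=35:',round(s*35+i,1),'slope',round(np.arctan(s),3),'n',len(P))
pawl(a,c,'wrist');pawl(b,cs,'scene')
if __name__=='__main__':
    import json;pawl(np.load('pics/w3.npy'),json.load(open('pics/w3.json')),'ref dropped')
E
python3 m.py
```

```text
14.45 yaw 50.3 [521.2  61.3  39.3] [-0.8 -5.3  2.6] [-1.13  0.35  0.33]
wrist green area 583 [35.8 -0.8] ang -1.3
scene green area 18 [37.7 -2. ] ang -3.0
wrist pawl x at y=2: 45.1 y=35: 55.3 slope 0.302 n 1032
scene pawl x at y=2: 51.0 y=35: 60.2 slope 0.271 n 61
ref dropped pawl x at y=2: 42.9 y=35: 55.5 slope 0.365 n 465
```

apply_moves([
  [[0,0,0,3,5],[0,0,0,3,5],[0,0,0,0,5],[0,0,0,0,5]],
])

```text
time: 15.05
tool_pos: [521.2, 61.3, 39.3]
orientation: [3.14, 0.002, 0.774]
wrist_force: [-1.3, -5.3, 2.0]
gripper_width: 0.144
grasp_force: 40.0
```

```bash
python3 m.py
```

```text
15.05 yaw 44.3 [521.2  61.3  39.3] [-1.3 -5.3  2. ] [-1.18  0.36  0.34]
wrist green area 582 [35.6 -3.6] ang -5.7
scene green area 20 [39.  -4.3] ang -6.2
wrist pawl x at y=2: 46.3 y=35: 55.8 slope 0.279 n 993
scene pawl x at y=2: 52.6 y=35: 60.4 slope 0.232 n 61
ref dropped pawl x at y=2: 42.9 y=35: 55.5 slope 0.365 n 465
```

apply_moves([
  [[0,0,0,2,5],[0,0,0,1,5],[0,0,0,0,5],[0,0,0,0,5]],
])

```text
time: 15.65
tool_pos: [521.2, 61.3, 39.3]
orientation: [3.14, 0.002, 0.722]
wrist_force: [-1.6, -5.1, 2.6]
gripper_width: 0.146
grasp_force: 40.0
```

```bash
python3 m.py
```

```text
15.65 yaw 41.3 [521.2  61.3  39.3] [-1.6 -5.1  2.6] [-1.12  0.35  0.36]
wrist green area 586 [35.5 -4.9] ang -7.9
scene green area 22 [38.8 -5.1] ang -7.5
wrist pawl x at y=2: 46.8 y=35: 55.9 slope 0.27 n 977
scene pawl x at y=2: 52.5 y=35: 60.5 slope 0.238 n 59
ref dropped pawl x at y=2: 42.9 y=35: 55.5 slope 0.365 n 465
```

apply_moves([
  [[0,0,0,1.5,5],[0,0,0,0,5],[0,0,0,0,5]],
])

```text
time: 16.12
tool_pos: [521.2, 61.3, 39.3]
orientation: [3.14, 0.001, 0.695]
wrist_force: [-1.2, -5.3, 3.0]
gripper_width: 0.148
grasp_force: 40.0
```

```bash
python3 m.py
```

```text
16.125 yaw 39.8 [521.2  61.3  39.3] [-1.2 -5.3  3. ] [-1.12  0.4   0.37]
wrist green area 588 [35.4 -5.7] ang -9.1
scene green area 23 [38.9 -6.1] ang -8.9
wrist pawl x at y=2: 47.0 y=35: 56.0 slope 0.265 n 969
scene pawl x at y=2: 52.8 y=35: 60.4 slope 0.228 n 60
ref dropped pawl x at y=2: 42.9 y=35: 55.5 slope 0.365 n 465
```

apply_moves([
  [[0,0,0,1.5,5],[0,0,0,0,5],[0,0,0,0,5]],
])

```text
time: 16.6
tool_pos: [521.2, 61.3, 39.3]
orientation: [3.14, 0.002, 0.669]
wrist_force: [-1.7, -5.7, 2.7]
gripper_width: 0.145
grasp_force: 40.0
```

```bash
python3 m.py
```

```text
16.6 yaw 38.3 [521.2  61.3  39.3] [-1.7 -5.7  2.7] [-1.15  0.4   0.42]
wrist green area 591 [35.2 -6.4] ang -10.4
scene green area 25 [39.2 -7. ] ang -10.2
wrist pawl x at y=2: 47.2 y=35: 56.1 slope 0.261 n 969
scene pawl x at y=2: 53.3 y=35: 60.3 slope 0.207 n 59
ref dropped pawl x at y=2: 42.9 y=35: 55.5 slope 0.365 n 465
```

apply_moves([
  [[0,0,0,1.5,5],[0,0,0,0,5],[0,0,0,0,5]],
])

```text
time: 17.08
tool_pos: [521.2, 61.3, 39.3]
orientation: [3.14, 0.001, 0.643]
wrist_force: [-1.7, -5.4, 2.5]
gripper_width: 0.145
grasp_force: 40.0
```

```bash
python3 m.py
```

```text
17.075 yaw 36.8 [521.2  61.3  39.3] [-1.7 -5.4  2.5] [-1.11  0.45  0.48]
wrist green area 589 [35.1 -7.1] ang -11.5
scene green area 26 [38.3 -7.4] ang -10.9
wrist pawl x at y=2: 47.4 y=35: 56.1 slope 0.258 n 974
scene pawl x at y=2: 53.0 y=35: 60.8 slope 0.233 n 63
ref dropped pawl x at y=2: 42.9 y=35: 55.5 slope 0.365 n 465
```

apply_moves([
  [[0,0,0,1,5],[0,0,0,0,5],[0,0,0,0,5]],
])

```text
time: 17.55
tool_pos: [521.2, 61.3, 39.3]
orientation: [3.14, 0.001, 0.626]
wrist_force: [-1.1, -5.0, 3.2]
gripper_width: 0.145
grasp_force: 40.0
```

```bash
python3 m.py
```

```text
17.55 yaw 35.8 [521.2  61.3  39.3] [-1.1 -5.   3.2] [-1.09  0.44  0.39]
wrist green area 592 [35.  -7.6] ang -12.2
scene green area 24 [38.2 -7.8] ang -11.5
wrist pawl x at y=2: 47.5 y=35: 56.1 slope 0.255 n 982
scene pawl x at y=2: 53.0 y=35: 60.2 slope 0.214 n 59
ref dropped pawl x at y=2: 42.9 y=35: 55.5 slope 0.365 n 465
```

```bash
python3 - <<'E'
from h import *
a=get_image('wrist');c=camera_model('wrist')
p=w2px(c,[521.3+42,62.3,25]);print(p)
x,y=int(p[0]),int(p[1]);x0=max(0,min(560-130,x-65));y0=max(0,min(420-100,y-60))
print(x0,y0)
cv2.imwrite('pics/z.png',cv2.resize(a[y0:y0+100,x0:x0+130],None,fx=6,fy=6,interpolation=cv2.INTER_CUBIC)[:,:,::-1])
E
```

```text
[328.0194692  182.61339919]
263 122
```

View pics/z.png

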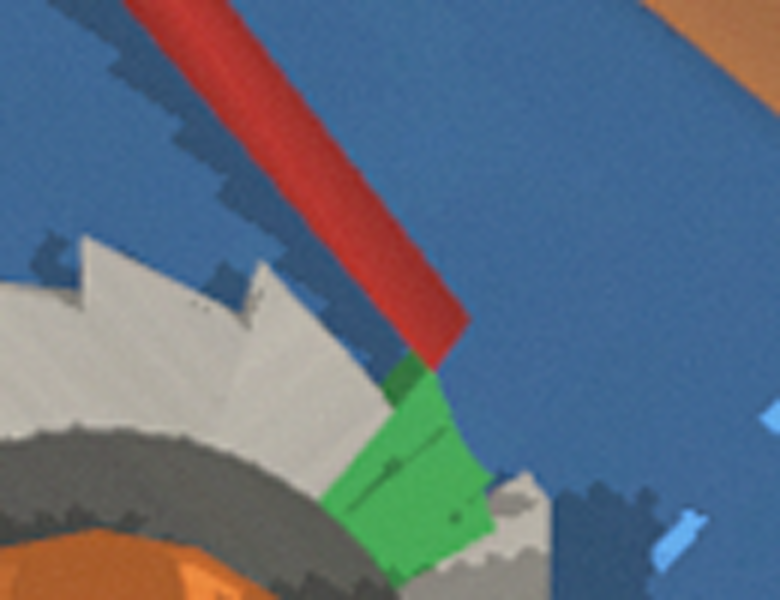

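The pawl's inner corner (432,368) rests right on the tip of the green tooth, so it is a hair short of the click.

apply_moves([
  [[0,0,0,1,5],[0,0,0,0,5],[0,0,0,0,5]],
])

```text
time: 18.08
tool_pos: [521.2, 61.3, 39.3]
orientation: [3.14, 0.001, 0.608]
wrist_force: [-2.2, -5.2, 3.1]
gripper_width: 0.146
grasp_force: 40.0
```

```bash
python3 m.py
```

```text
18.075 yaw 34.8 [521.2  61.3  39.3] [-2.2 -5.2  3.1] [-1.15  0.45  0.33]
wrist green area 595 [34.8 -9.3] ang -14.9
scene green area 26 [39.3 -9.5] ang -13.5
wrist pawl x at y=2: 43.5 y=35: 55.3 slope 0.342 n 971
scene pawl x at y=2: 49.2 y=35: 59.9 slope 0.313 n 57
ref dropped pawl x at y=2: 42.9 y=35: 55.5 slope 0.365 n 465
```

The pawl dropped (slope 0.255 → 0.342), so that was the click. I'll unwind the knob, let go, lift and check.

apply_moves([
  [[0,0,0,-6,5],[0,0,0,-6,5],[0,0,0,-5,5],[0,0,0,0,45],[0,0,0,0,45],[0,0,0,0,45],[0,0,-20,0,45],[0,0,-50,0,45],[0,0,-60,0,45],[0,0,0,0,45],[0,0,0,0,45]],
])

```text
time: 19.55
tool_pos: [521.0, 62.3, 168.9]
orientation: [-3.141, -0.0, 0.902]
wrist_force: [-0.1, -0.4, -0.2]
gripper_width: 0.475
grasp_force: 0.0
```

```bash
python3 m.py; python3 - <<'E'
from h import *
c=camera_model('scene');im=get_image('scene')
h=cv2.cvtColor(im,cv2.COLOR_RGB2HSV);m=cv2.inRange(h,(10,60,120),(22,170,255))
# jaw/fence/frame along the clamp axis, world profile at z=28 through frame's -x/+x long sides
for y in range(-180,-40,4):
    r=[]
    for x,z in((540,28),):
        xx=x+ .028*(y+123);u,v=w2px(c,[xx,y,z]);r+=[im[int(round(v)),int(round(u))].tolist()]
    print(y,r,end=' ')
E
```

```text
19.55 yaw 51.7 [521.   62.3 168.9] [-0.1 -0.4 -0.2] [-0.13  0.11  0.  ]
wrist green area 198 [34.8 -7.1] ang -11.6
scene green area 27 [39.1 -7.2] ang -10.5
wrist pawl x at y=2: 43.5 y=35: 55.0 slope 0.337 n 347
scene pawl x at y=2: 49.2 y=35: 59.9 slope 0.312 n 63
ref dropped pawl x at y=2: 42.9 y=35: 55.5 slope 0.365 n 465
-180 [[242, 238, 225]] -176 [[243, 239, 227]] -172 [[215, 208, 186]] -168 [[149, 117, 90]] -164 [[245, 206, 141]] -160 [[242, 199, 136]] -156 [[244, 196, 136]] -152 [[75, 59, 48]] -148 [[39, 46, 57]] -144 [[58, 64, 83]] -140 [[59, 100, 151]] -136 [[63, 103, 151]] -132 [[48, 76, 111]] -128 [[69, 69, 83]] -124 [[54, 98, 150]] -120 [[60, 99, 147]] -116 [[63, 85, 115]] -112 [[56, 101, 151]] -108 [[44, 74, 116]] -104 [[45, 61, 84]] -100 [[58, 68, 80]] -96 [[41, 90, 149]] -92 [[132, 115, 122]] -88 [[245, 205, 140]] -84 [[241, 201, 139]] -80 [[229, 171, 121]] -76 [[33, 37, 36]] -72 [[33, 34, 31]] -68 [[31, 59, 91]] -64 [[39, 80, 127]] -60 [[214, 209, 199]] -56 [[249, 244, 229]] -52 [[241, 237, 224]] -48 [[241, 238, 227]] -44 [[247, 244, 231]]
```

```bash
python3 - <<'E'
from m import *
pawl(np.load('pics/scene0.npy'),cs,'scene start (dropped)')
E
```

```text
19.7 yaw 51.7 [520.   62.2 166.9] [-0.7  0.  -0.1] [-0.13  0.07 -0.02]
wrist green area 200 [34.8 -7.2] ang -11.7
scene green area 26 [39.5 -7.3] ang -10.4
wrist pawl x at y=2: 43.4 y=35: 55.1 slope 0.34 n 351
scene pawl x at y=2: 48.6 y=35: 59.9 slope 0.328 n 62
scene start (dropped) pawl x at y=2: 49.0 y=35: 59.9 slope 0.317 n 66
```

The pawl slope matches its dropped reference from the start, and the wheel rests on the green tooth.

```bash
python3 -c "
from plant import *
print(finish_job())"
```

```text
the job is handed in; nothing more can be done
None
```

I handed the job in. By the camera images, the frame lies flat against the fence, about in its middle, with the pad against it. The red pawl has dropped behind the green tooth, and the knob and frame are released. The hand-in returned no verdict, and I could not measure the pad force directly.

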